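Load a microreactor chip under the spring-closed light guard

TASK

Load the chip into the photoreactor: with one fingertip press the long bar beside the loading track down and hold it there, so that the orange light guard stays open, and with the other fingertip push the carrier along the track by its blue end plate until it is fully home against the stop in the bay. Only then let the guard spring shut behind the chip. Slide the carrier, never lift it; keep the guard from ever touching the carrier, and leave everything else on the bench where it stands.

Things in the scene. Friction and masses are not known exactly. Their poses are not given: they have to be found in the camera images.
- module: the photoreactor, fixed to the bench: grey base with a straight loading track, a small bay under the orange guard, then a white lamp housing. Origin: at bench height below the middle of the bay's mouth; x points along the track into the bay, y to the left of that, z up. All 'module' numbers are mm in this frame. Base: x -140..54, y -48..38. Housing: x 54..194, y -56..46, 122 tall
- track (a point): middle of the track deck's top face (module x -70, y 0, z 30). The deck runs from x -140 to 0 on y = 0, between two steel guide strips 5 mm high with inner faces at y = +-16.5. Axes as the module's
- end_stop (a point): face of the rubber stop at the bay's inner end (module x 52, y 0, z 41). The carrier is home when its leading face is on it
- hinge (a point): guard's hinge line at the mouth (module x 0, y 31, z 56); it runs parallel to module x as a 7 mm thick tube, x -134..51, on two posts 10 mm wide and 31 mm above the deck, at x -140..-135 and 47..53
- carrier: the loose chip carrier on the track, about 0.25 kg, 74 mm long (x), 30 wide; origin at the centre of its underside, x leads into the bay. Black base 10 mm thick; aluminium block 20 tall at x 25..37; glass chip, top at 16, x -9..25; open gap x -31..-9; blue upright end plate. Starts 8 to 40 mm short of the mouth. Home: origin at module x +15; the guard's lip then drops into the gap
- end_plate (a point): centre of the rear face of the carrier's blue end plate, the face to push on (carrier x -37, z 23 above its underside). The plate is x -37..-31, 34 mm wide, from 8 to 38 mm above the underside. With the carrier home this face is at module x -22, outside the guard
- guard (a joint): angle of the light guard (rad): 0 shut, 0.85 fully open (end of travel). A spring shuts it: 2 to 8 N on the bar opens it, and it shuts by itself as soon as the bar is let go. The carrier passes under it from 0.55 on; 0.65 to 0.8 is a good opening. Shut, its lip blocks the bay's mouth
- bar_mid (a point): middle of the upper face of the guard's press bar (module x -67, y 57, z 62 when shut), left of the track: flat, rubber-faced, module x -132..-2, 30 mm wide, 4 thick. Shut, its face slopes up and outward at 20 degrees, from y 43, z 56 to y 71, z 67; at 0.7 rad open it runs down from about y 40, z 49 to y 68, z 38. A fingertip can slide along it while holding it down
- lip (a point): middle of the lower edge of the lip of the orange see-through cover, which is one piece with the press bar: pressing the bar down swings it up. Shut: cover x 0..53, y -20..34, top at z 59 in the module; lip 3 mm thick at the mouth (x 0..3, y -16..15) hanging down to z 42, this point. At 0.7 rad the cover's free edge stands about 92 mm above the bench, at 0.85 about 98
- amber_bottle: brown glass bottle, 66 mm diameter, 150 mm tall, red cap; origin at the centre of its underside
- clear_bottle: clear glass bottle, 66 mm diameter, 150 mm tall, blue cap; origin at the centre of its underside
- beaker: empty clear glass beaker, 66 mm diameter at the rim, 85 mm tall; origin at the centre of its underside
- spare_carrier: a second carrier, same shape as the first but with grey end plate and amber chip, lying on the bench; not part of the job. Origin at the centre of its underside, x along its length
- vial: small brown vial, 22 mm diameter, 42 mm tall, black cap, standing on top of the lamp housing; origin at the centre of its underside
- pen: blue and white pen lying on the bench, 140 mm long, 11 mm thick; x along its length
- spatula: thin steel lab spatula lying on the bench, 170 mm long, 6 mm thick; x along its length

How it is judged (in metres and radians):
On the way, in this order (a step that is already met when the one before it is completed fails the run):
1. a fingertip holds the press bar down and the guard open (over 0.5 rad) while the carrier is still outside the bay (value of joint guard above 0.5 rad and contact force between the fingers and guard above 0.3 N and x of carrier in the frame of module below -0.033 m), for 0.1 s.
2. one fingertip holds the bar down while the other pushes the carrier under the open guard (value of joint guard above 0.5 rad and contact force between the fingers and guard above 0.3 N and contact force between the fingers and carrier above 0.02 N and x of carrier in the frame of module between -0.03 and 0.01 m), for 0.05 s.
3. the carrier is home (within 2.5 mm) with the guard still held open (x of carrier in the frame of module above 0.0125 m and value of joint guard above 0.5 rad), for 0.1 s.
At the end, for the whole second after the job is handed in: the carrier lies flat on the track's deck against the end stop (its origin within 2.5 mm of home), at rest, and the guard is fully shut (under 0.04 rad) without touching it (x of carrier in the frame of module between 0.0125 and 0.018 m and z of carrier in the frame of module between 0.027 and 0.033 m and angle between carrier's own z axis and vertical below 0.05 rad and value of joint guard below 0.04 rad and linear speed of carrier below 0.01 m/s and contact force between guard and carrier below 0.1 N).
It fails at once if the carrier is lifted (over 6 mm) or tipped (z of carrier in the frame of module above 0.036 m or angle between carrier's own z axis and vertical above 0.15 rad).
It fails at once if the guard's cover touches the carrier (over 1 N): rammed while shut, or let down on the chip (contact force between guard and carrier above 1 N).
It fails at once if the guard is let down (under 0.3 rad) while the carrier is part of the way in (value of joint guard below 0.3 rad and x of carrier in the frame of module between -0.033 and 0.011 m).
It fails at once if another thing on the bench is moved more than 20 mm or knocked over (distance of any of amber_bottle, clear_bottle, beaker, spare_carrier, vial, pen, spatula from where it was at the start of the episode above 0.02 m or angle between any of amber_bottle, clear_bottle, beaker, spare_carrier, vial, spatula's own z axis and vertical above 0.3 rad).
It also fails if it takes over 48 s, if anything falls off the work surface, if the arm or the gripper's body presses on something with over 40 N, if the wrist force passes 120 N, or if a joint passes its speed limit or range.

ROBOT

A 7-joint arm with a two-finger parallel gripper is mounted at the origin on the work surface. World frame = base frame: x ahead of the robot, y to its left, z up, the work surface at z = 0. Lengths are in m, angles in degrees, forces in N, time in s.
With the tool pointing down it reaches from about 0.425 to 1.025 m from the base axis. Payload 9.4 kg.
Tool frame: the origin (TCP) lies on the mounting face of the last link; the fingertips stand 186 mm ahead of it and the grasp point (between the pads) lies 167 mm ahead of it; y points along the fingers, z is the direction in which the jaws open and shut, and the axes are right-handed (so a half turn about y gives the same grasp; the last joint's range is limited). The gripper opens to 93 mm and grips with 3 to 60 N. Pads are 15 mm wide; open, the fingers measure 128 mm over their backs; the gripper's body (75 mm by 188 mm) begins 65 mm behind the grasp point.
Start: joints at [-4.395, 34.337, -0.143, 91.639, 0.103, 54.024, -4.572], TCP at [0.725, 0, 0.405] pointing down, gripper open.
Joint ranges: [-147.43, 147.43], [-19.82, 112.94], [-74.19, 73.91], [6.32, 146.72], [-59.91, 239.91], [6.04, 106.73], [-150.56, 150.56]. Speed limits (degrees/s): [127.2, 127.2, 172.46, 172.46, 180, 180, 180].

INTERFACE

Orientations are given as [roll, pitch, yaw] about the fixed x, y, z axes, in that order (R = Rz(yaw) Ry(pitch) Rx(roll)).
In Python, from plant import * gives the robot as it stands. The module is installed in compiled form; this text tells all that it offers.
- The arm moves only by the tool arm_command, never from a script. Its argument "moves" is a list of rows, each a list of 5 numbers: the finger opening in m, from 0 to 0.093, then the shift along the tool's x, y, z in m, then the turn about the tool's y in rad. A call has 1 to 12 rows; each row is the pose to reach, as a shift and turn from the pose commanded when the call began, along the tool's axes at that moment; what a row does not reach only later rows make up. A row lasts 1/8 s, in which the tool goes at most 62.5 mm and 10.7 degrees, less where a joint would pass 70% of its speed; a pose out of reach is approached as far as the arm can. A call with a gripper value outside its range is refused whole. The fingers move at their own pace and stop on an object; "grip_force" is the grip in N (left out, the last holds). Time passes only in rows, so rows that repeat a pose let the fingers close. It gives the time, the measured TCP pose, the force and the opening at its end, in the units of the state.
- sense(): the state, without advancing time (a new reading comes with each control period).
- read_camera(name): name is "scene" or "side" or "wrist"; returns a dict with "img" (400x640x3 uint8, red, green, blue), "z_map" (400x640 float32, m along the optical axis (not along the pixel's ray), 0 where there is no reading), "K" (3x3 intrinsics, pixels), "xyz" and "orientation" of the camera in the world. Camera axes: x right, y down, z forward; pixel columns grow to the right and rows downward; lengths in m; the calibration is good to about 2 mm. A picture is of the moment at which its call begins.
- hand_in(): hands the job in, once; it reports no verdict.
Trained networks look in a picture, given as the dict that the camera call returned (one of the last four; its "shot" number tells which), for a name from the list of things; names that differ only in an ending like _2 or _b are one class to them, and where a whole thing is asked for, a point or a joint stands for the part that bears it (a point fixed in the world has none). Each returns a list of dicts, best first, with "confidence" (0 to 1); they miss things now and then, are a little off and sometimes report something else, mostly with a low value. They report only what shows in the picture. A call takes as long as a camera call.
- look_for(target, picture): "point" ([column, row] in pixels, amid what is visible of it).
- place_of(target, picture): "point" ([column, row] in pixels: a listed point, or the origin of a listed thing).
The state is a dict: "t": time; "joint_positions": joint angles; "dq": joint speeds; "joint_efforts": joint torques, N m; "ee_pos": TCP position; "ee_rot": TCP orientation; "ft_force": force on the tool from outside, world axes, zero at the start; "torque": the same for the moment, N m; "gripper_width": opening from 0.0 (shut) to 1.0 (fully open).
Only numpy, scipy, OpenCV 4.12 (cv2) and the standard library are available. Lean on these libraries where they do the work, as an engineer would, in place of code of your own. Each camera call takes 0.05 s, during which the arm holds its last target.

## Working session

There is one attempt and no reset: what is moved stays moved. The work goes in short steps, Python scripts to look and compute and a tool call to move; the robot and the scene stay as the last step left them, time stands still between calls to the robot, and variables do not carry over. Pictures are saved under pics/ and viewed, and the job is handed in when it is done.

Besides the shell and the picture viewer there is one more tool, called after "Request:" as name(argument=value, ...) on one line, values as JSON. arm_command: Moves the arm, as the interface text tells. Its arguments: {"type":"object","properties":{"moves":{"type":"array"},"grip_force":{"type":"number"}},"required":["moves"]}

```bash
mkdir -p pics; ls; cat > h.py <<'E'
from plant import *
import numpy as np, cv2
from scipy.spatial.transform import Rotation as R
def cam(n):
    return read_camera(n)
def camR(p):
    o=np.array(p["orientation"])
    return o if o.shape==(3,3) else R.from_euler('xyz',o,degrees=True).as_matrix()
def world(p,px,z=None):
    c,r=px; K=np.array(p["K"]); d=np.array([(c-K[0,2])/K[0,0],(r-K[1,2])/K[1,1],1])
    if z is None: z=float(p["z_map"][int(round(r)),int(round(c))])
    return camR(p)@(d*z)+np.array(p["xyz"])
def ray_z(p,px,zw):
    K=np.array(p["K"]); d=camR(p)@np.array([(px[0]-K[0,2])/K[0,0],(px[1]-K[1,2])/K[1,1],1]);o=np.array(p["xyz"])
    return o+d*(zw-o[2])/d[2]
def proj(p,X):
    K=np.array(p["K"]); c=camR(p).T@(np.array(X)-np.array(p["xyz"])); q=K@c; return q[:2]/q[2]
def save(p,n): cv2.imwrite("pics/"+n,cv2.cvtColor(p["img"],cv2.COLOR_RGB2BGR))
E
python3 - <<'E'
from h import *
s=sense();print(s)
for n in ["scene","side","wrist"]:
    p=cam(n);save(p,n+"0.png");print(n,p["xyz"],p["orientation"],p["K"])
    for t in ["module","track","end_stop","hinge","carrier","end_plate","bar_mid","lip","amber_bottle","clear_bottle","beaker","spare_carrier","vial","pen","spatula"]:
        try:
            r=place_of(t,p)[:2]
            print(t,[(np.round(q["point"],1),round(q["confidence"],2),np.round(world(p,q["point"]),3)) for q in r])
        except Exception as e: print(t,e)
E
```

```text
pics
{'t': 0.0, 'joint_positions': array([-4.39453734, 34.38513249, -0.14430389, 91.67825153,  0.10409697,
       54.02486654, -4.57248295]), 'dq': array([ 0.02973222, -0.01657568,  0.1382934 ,  0.06756514,  0.01469973,
       -0.05714168, -0.02400812]), 'joint_efforts': array([ 5.70884713e-04, -7.65060925e+01,  1.49801854e+00, -2.52344084e+01,
       -5.23842021e-02,  1.69115182e-02,  2.08527672e-04]), 'ee_pos': array([ 7.24814771e-01, -6.32242226e-06,  4.03869055e-01]), 'ee_rot': array([-9.00876318e+01, -9.66941514e-03, -8.99975723e+01]), 'ft_force': array([-0.35733554,  0.98461445,  0.70986352]), 'torque': array([-0.01989826, -0.01417598, -0.01274539]), 'gripper_width': 0.9951475199538663}
scene [ 1.43354654 -0.07778008  0.80397216] [-130.89375511   -0.84304392   87.68931168] [[505.06054505   0.         309.73454851]
 [  0.         505.06054505 199.56499887]
 [  0.           0.           1.        ]]
module [(array([338.6, 228.2]), 0.88, array([0.64 , 0.029, 0.031])), (array([356.9, 206.8]), 0.67, array([0.602, 0.072, 0.059]))]
track [(array([308. , 225.4]), 0.97, array([ 0.652, -
[... 3258 characters left out ...]
 [(array([165.2, 231.4]), 0.85, array([ 0.578, -0.053,  0.062]))]
lip [(array([196.6, 142.4]), 0.88, array([0.614, 0.032, 0.059]))]
amber_bottle [(array([329.8,  84.7]), 0.82, array([0.732, 0.078, 0.151]))]
clear_bottle [(array([356.3, 175. ]), 0.92, array([0.755, 0.011, 0.107])), (array([230.3, 225.4]), 0.33, array([ 0.642, -0.045,  0.066]))]
beaker [(array([295.4,   1.4]), 0.88, array([0.703, 0.165, 0.003])), (array([353.5, 175.2]), 0.63, array([0.753, 0.011, 0.106]))]
spare_carrier []
vial [(array([161.2, 151.9]), 0.39, array([0.581, 0.024, 0.06 ]))]
pen [(array([105.7, 206.5]), 0.77, array([ 0.491, -0.043,  0.009])), (array([354.9, 179.4]), 0.64, array([0.754, 0.008, 0.11 ]))]
spatula []
```

View pics/scene0.png

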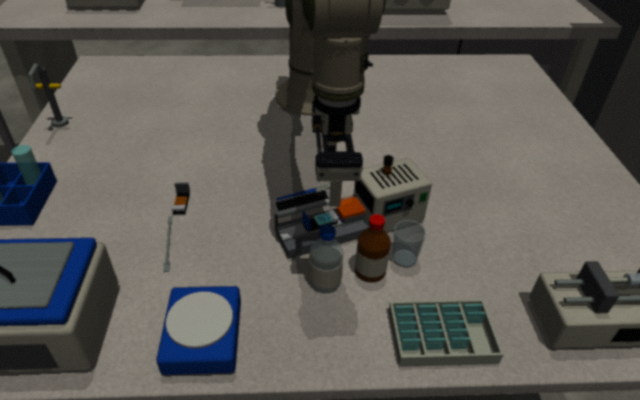

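View pics/side0.png

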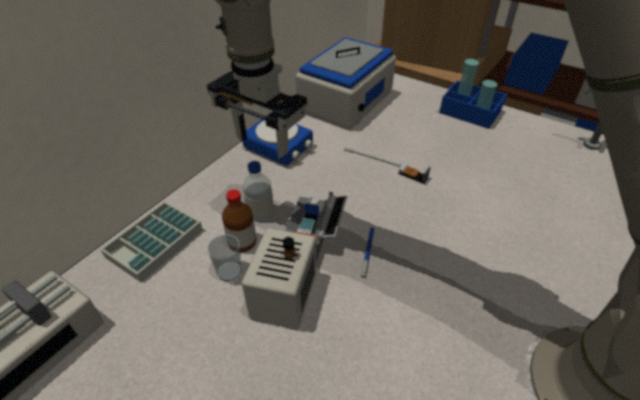

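View pics/wrist0.png

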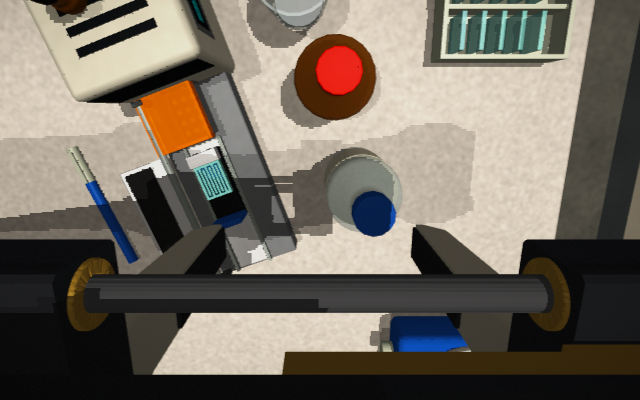

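```bash
cat > fit.py <<'E'
from h import *
from scipy.optimize import least_squares
M={"track":(-70,0,30),"end_stop":(52,0,41),"hinge":(0,31,56),"bar_mid":(-67,57,62),"lip":(1.5,0,42),"module":(0,0,0)}
def toW(q,m):
    m=np.atleast_2d(np.array(m,float))/1000; c,s=np.cos(q[2]),np.sin(q[2])
    return np.c_[q[0]+c*m[:,0]-s*m[:,1],q[1]+s*m[:,0]+c*m[:,1],m[:,2]]
def toM(q,w):
    c,s=np.cos(q[2]),np.sin(q[2]);w=np.array(w);dx,dy=w[0]-q[0],w[1]-q[1]
    return np.array([c*dx+s*dy,-s*dx+c*dy,w[2]])*1000
def detect(names=("wrist","scene","side"),v=True):
    obs=[]
    for n in names:
        p=cam(n)
        for t in M:
            for r in place_of(t,p)[:1]:
                if r["confidence"]>.5: obs.append((n,t,ray_z(p,r["point"],M[t][2]/1000)[:2],r["point"],p))
    return obs
def fit(obs,q0=(.617,.033,1.95)):
    f=lambda q: np.concatenate([(toW(q,M[t])[0,:2]-x)*1000 for _,t,x,_,_ in obs])
    r=least_squares(f,q0,loss="soft_l1",f_scale=3); return r.x,f(r.x).reshape(-1,2)
E
python3 - <<'E'
from fit import *
print(R.from_euler('xyz',sense()["ee_rot"],degrees=True).as_matrix().round(2))
o=detect();q,res=fit(o);print(q,np.degrees(q[2]))
for a,r in zip(o,res): print(a[0],a[1],r.round(1))
p=cam("wrist")
for t,h in [("carrier",.03),("end_plate",.053),("amber_bottle",0),("clear_bottle",0),("beaker",0),("vial",.122),("pen",.005)]:
    for nme in ["wrist","side","scene"]:
        pp=cam(nme)
        for r in place_of(t,pp)[:2]: print(t,nme,round(r["confidence"],2),toM(q,ray_z(pp,r["point"],h)).round(1))
img=p["img"].copy()
def line(pts,col):
    P=[proj(p,x) for x in toW(q,pts)]
    cv2.polylines(img,[np.int32(np.round(P))],True,col,1)
line([(-140,-48,0),(54,-48,0),(54,38,0),(-140,38,0)],(255,0,0))
line([(54,-56,122),(194,-56,122),(194,46,122),(54,46,122)],(255,0,255))
line([(0,-20,59),(53,-20,59),(53,34,59),(0,34,59)],(0,255,0))
line([(-132,43,56),(-2,43,56),(-2,71,67),(-132,71,67)],(255,255,0))
line([(-140,-16.5,35),(0,-16.5,35),(0,16.5,35),(-140,16.5,35)],(0,0,255))
p["img"]=img
cv2.imwrite("pics/ov1.png",cv2.resize(img[:300,40:440,::-1],None,fx=2,fy=2))
E
```

```text
[[ 0.  0.  1.]
 [-1. -0.  0.]
 [ 0. -1.  0.]]
[0.60879488 0.02972436 1.92878047] 110.51098025750755
wrist track [ 0.7 -2.8]
wrist end_stop [-0.7 -1.3]
wrist hinge [-1. -1.]
wrist bar_mid [-1.4 -1.3]
wrist lip [1.9 1. ]
wrist module [0.8 1.6]
scene track [ 4.9 -1. ]
scene end_stop [-2.3 -0.7]
scene hinge [ 5.4 -2.8]
scene lip [ 3.3 -5. ]
scene module [-2.5 -2.9]
side track [-3.8  7.6]
side end_stop [  3.2 157.8]
side hinge [-3.7  3.6]
side bar_mid [ 1.3 10.3]
side lip [0.1 9.4]
side module [-5.4 -4.2]
carrier wrist 0.81 [-45.7   0.9  30. ]
carrier wrist 0.2 [   9.2 -137.3   30. ]
carrier side 0.59 [-45.    1.8  30. ]
carrier scene 0.83 [-47.   -3.2  30. ]
carrier scene 0.41 [188.2 108.5  30. ]
end_plate wrist 0.66 [-82.1  -0.6  53. ]
end_plate wrist 0.64 [-44.1 -10.   53. ]
end_plate side 0.78 [-87.5   3.4  53. ]
end_plate side 0.48 [-83.5  59.1  53. ]
end_plate scene 0.55 [-85.7   5.7  53. ]
amber_bottle wrist 0.64 [   7.9 -141.1    0. ]
amber_bottle side 0.9 [  15.  -143.7    0. ]
amber_bottle scene 0.62 [  11.9 -143.4    0. ]
amber_bottle scene 0.43 [206.2 140.7   0. ]
clear_bottle wrist 0.61 [ -92.2 -132.3    0. ]
clear_bottle wrist 0.4 [  94.5 -135.2    0. ]
clear_bottle side 0.66 [ -92.9 -127.3    0. ]
clear_bottle scene 0.73 [ -84.5 -133.     0. ]
beaker wrist 0.96 [  94.5 -137.9    0. ]
beaker side 0.95 [ 105.9 -137.6    0. ]
beaker scene 0.93 [  84.3 -152.9    0. ]
beaker scene 0.65 [30.2 42.3  0. ]
vial wrist 0.59 [ -2.6 -39.2 122. ]
vial side 0.77 [112.2   7.5 122. ]
vial scene 0.46 [116.5   0.7 122. ]
pen wrist 0.95 [-25.7 139.    5. ]
pen wrist 0.54 [-78.1  86.6   5. ]
pen side 0.55 [-25.4 136.9   5. ]
pen scene 0.65 [-20.4 144.3   5. ]
pen scene 0.23 [   9.9 -146.1    5. ]
```

View pics/ov1.png

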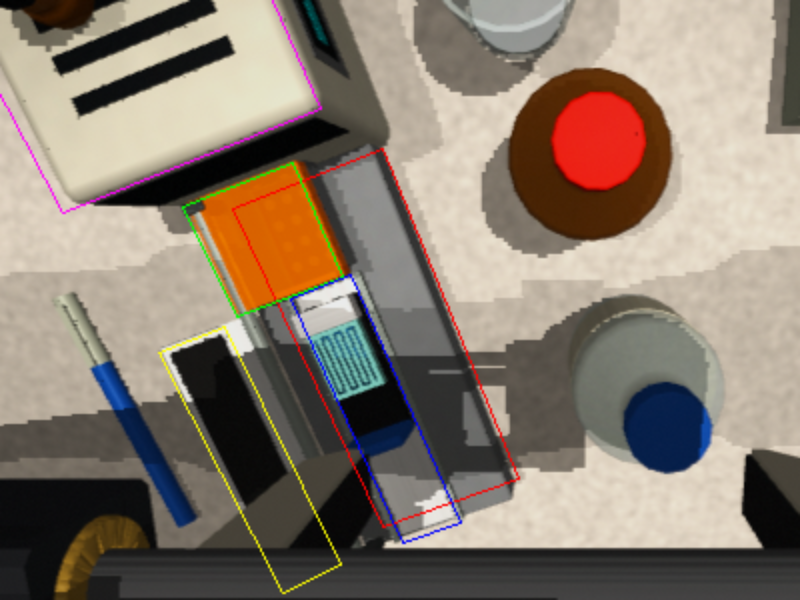

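Request:
arm_command(moves=[[0.093, 0.03, 0, -0.03, -0.12], [0.093, 0.06, 0, -0.06, -0.24], [0.093, 0.096, 0, -0.096, -0.36], [0.093, 0.096, 0, -0.096, -0.36], [0.093, 0.096, 0, -0.096, -0.36]])

```text
t: 6.22
ee_pos: [0.6294, -0.0958, 0.4051]
ee_rot: [-89.9, 0.0, -69.4]
ft_force: [0.3, 0.1, -0.1]
gripper_width: 0.999
```

```bash
cat > look.py <<'E'
import sys
from fit import *
def overlay(p,q,fn,th=0):
    img=p["img"].copy()
    def line(pts,col):
        P=[proj(p,x) for x in toW(q,pts)]
        cv2.polylines(img,[np.int32(np.round(np.array(P)*16))],True,col,1,shift=4)
    line([(-140,-48,0),(54,-48,0),(54,38,0),(-140,38,0)],(255,0,0))
    line([(54,-56,122),(194,-56,122),(194,46,122),(54,46,122)],(255,0,255))
    line([(0,-20,59),(53,-20,59),(53,34,59),(0,34,59)],(0,255,0))
    line([(-132,43,56),(-2,43,56),(-2,71,67),(-132,71,67)],(255,255,0))
    line([(-140,-16.5,35),(0,-16.5,35),(0,16.5,35),(-140,16.5,35)],(0,0,255))
    cv2.imwrite("pics/"+fn,img[:,:,::-1])
E
python3 - <<'E'
from look import *
s=sense();print(s["t"],s["ee_pos"],s["ee_rot"])
o=detect(("wrist",));q,res=fit(o);print(q,np.degrees(q[2]))
for a,r in zip(o,res): print(a[0],a[1],r.round(1))
p=cam("wrist");save(p,"w1.png");overlay(p,q,"ov2.png")
np.savez("w1.npz",z=p["z_map"],K=p["K"],R=camR(p),x=p["xyz"],img=p["img"])
for t,h in [("carrier",.03),("end_plate",.053),("amber_bottle",0),("clear_bottle",0)]:
    for r in place_of(t,p)[:2]: print(t,round(r["confidence"],2),np.round(r["point"]),toM(q,ray_z(p,r["point"],h)).round(1))
E
```

```text
6.225 [ 0.62939618 -0.09577815  0.40508628] [-8.99343584e+01  1.14549935e-03 -6.94350658e+01]
[0.60984734 0.02982973 1.91252349] 109.57952426813964
wrist hinge [-0.6 -1.3]
wrist bar_mid [-0.4  0. ]
wrist lip [-0.9  0.1]
wrist module [2.2 1.2]
carrier 0.96 [344.  93.] [-46.7   1.1  30. ]
end_plate 0.77 [343. 137.] [-87.1   1.9  53. ]
amber_bottle 0.67 [480.  34.] [  14.1 -136.1    0. ]
clear_bottle 0.6 [462. 135.] [ -86.8 -130.4    0. ]
```

View pics/ov2.png

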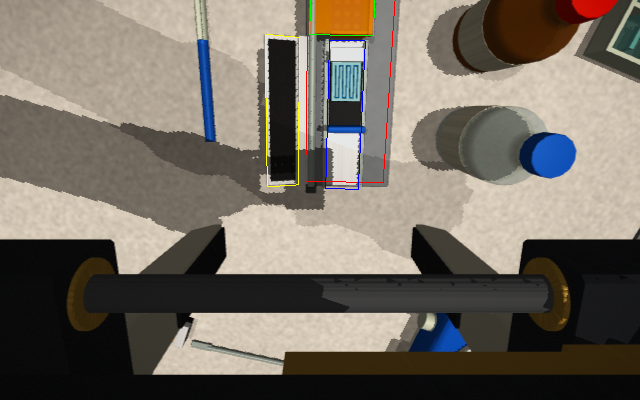

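```bash
python3 - <<'E'
import numpy as np,cv2
from fit import toM
d=np.load("w1.npz");z=d["z"];K=d["K"]
u,v=np.meshgrid(np.arange(640),np.arange(400))
P=np.stack([(u-K[0,2])/K[0,0]*z,(v-K[1,2])/K[1,1]*z,z],-1)@d["R"].T+d["x"]
q=np.array([.6094,.0297,np.radians(109.9)])
m=toM(q,[P[...,0],P[...,1],P[...,2]])  # broadcasting
X,Y,Z=m
# bench height
print("bench z",np.median(Z[(X<-20)&(X>-120)&(Y>85)&(Y<120)&(v<230)]))
for nm,mask in {"bar":(Z>50)&(Z<75)&(Y>38)&(Y<80)&(X<20)&(X>-150),"cover":(Z>50)&(Z<70)&(Y>-30)&(Y<38)&(X>3)&(X<60),"base":(Z>22)&(Z<40)&(Y>-60)&(Y<-20)&(X<20)&(X>-160), "plate":(Z>55)&(Z<75)&(X<-60)&(X>-110)&(abs(Y)<25)}.items():
    mm=mask&(v<235)
    pts=np.c_[X[mm],Y[mm]].astype(np.float32)
    r=cv2.minAreaRect(pts); print(nm,len(pts),r,"pct x",np.percentile(pts[:,0],[1,5,50,95,99]).round(1),"y",np.percentile(pts[:,1],[1,5,50,95,99]).round(1),"z",np.percentile(Z[mm],[5,50,95]).round(1))
# edges of bar per row
for vv in range(45,185,14):
    row=(Z[vv]>50)&(Z[vv]<75)&(Y[vv]>36)&(Y[vv]<80)
    row2=(Z[vv]>15)&(Y[vv]<-20)&(Y[vv]>-70)
    row3=(Z[vv]>40)&(abs(Y[vv])<25)
    f=lambda r:(X[vv][r].mean().round(1),Y[vv][r].min().round(1),Y[vv][r].max().round(1)) if r.any() else None
    print(vv,f(row),f(row2),f(row3))
img=cv2.resize(d["img"][0:230,220:420,::-1],None,fx=3.4,fy=2.6*1.3 if 0 else 2.6,interpolation=cv2.INTER_CUBIC)
cv2.imwrite("pics/crop1.png",img)
E
```

```text
bench z 0.05554596674284262
bar 5726 ((-65.92632293701172, 55.06788635253906), (33.9049072265625, 130.25881958007812), 89.8052749633789) pct x [-129.1 -123.2  -61.3   -6.7   -2.1] y [38.5 39.7 55.2 69.8 71.3] z [56.9 61.1 66.1]
cover 2019 ((15.2128267288208, 6.906414031982422), (24.521194458007812, 54.23923873901367), 0.3753993809223175) pct x [ 3.3  4.2 15.4 26.1 27. ] y [-19.7 -17.4   6.9  31.4  33.9] z [57.7 59.1 60.2]
base 4606 ((-59.35984802246094, -34.105194091796875), (28.29442024230957, 158.55776977539062), 89.94818115234375) pct x [-136.9 -129.6  -53.7   12.5   18.5] y [-47.6 -46.4 -34.3 -22.1 -20.9] z [28.7 30.  31.3]
plate 262 ((-78.74171447753906, -0.0473785400390625), (5.365785121917725, 33.60744857788086), 0.9219515323638916) pct x [-81.5 -81.4 -78.7 -76.1 -76. ] y [-16.5 -14.9   0.2  15.2  16.1] z [65.7 67.6 69.1]
45 (np.float64(-9.2), np.float64(36.4), np.float64(71.7)) (np.float64(-3.0), np.float64(-46.7), np.float64(-20.1)) None
59 (np.float64(-20.4), np.float64(36.3), np.float64(70.9)) (np.float64(-15.3), np.float64(-46.6), np.float64(-21.5)) (np.float64(-18.3), np
[... 580 characters left out ...]
, np.float64(36.9), np.float64(71.0)) (np.float64(-66.9), np.float64(-47.3), np.float64(-20.8)) (np.float64(-67.2), np.float64(-12.8), np.float64(13.8))
129 (np.float64(-79.9), np.float64(36.8), np.float64(71.1)) (np.float64(-80.4), np.float64(-47.2), np.float64(-22.4)) (np.float64(-78.7), np.float64(-16.5), np.float64(16.7))
143 (np.float64(-92.4), np.float64(36.7), np.float64(71.8)) (np.float64(-94.2), np.float64(-47.3), np.float64(-21.1)) None
157 (np.float64(-105.2), np.float64(36.7), np.float64(70.7)) (np.float64(-108.2), np.float64(-47.0), np.float64(-20.7)) None
171 (np.float64(-118.2), np.float64(36.6), np.float64(71.2)) (np.float64(-122.5), np.float64(-46.7), np.float64(-21.4)) None
```

View pics/crop1.png

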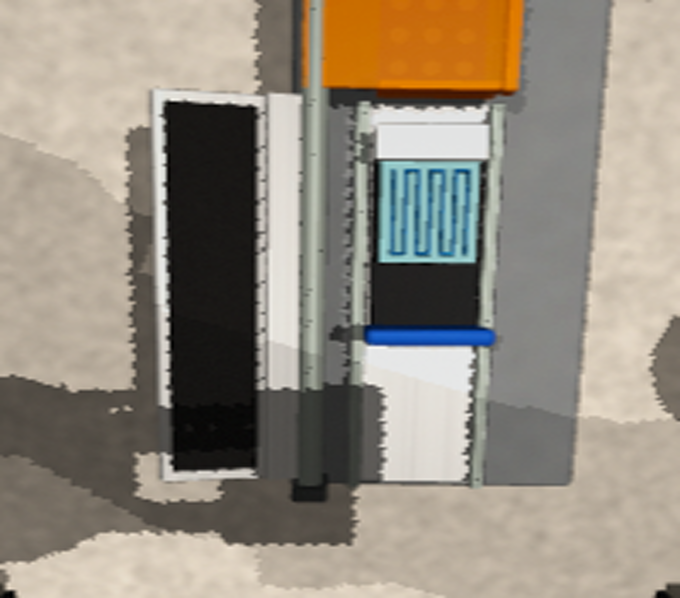

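Request:
arm_command(moves=[[0.05, -0.013, 0.05, -0.002, 0.006], [0.05, -0.027, 0.1, -0.005, 0.012], [0.05, -0.027, 0.115, -0.005, 0.012], [0.05, -0.027, 0.115, -0.005, 0.012], [0.05, -0.027, 0.115, -0.005, 0.012], [0.05, -0.027, 0.115, -0.005, 0.012]])

```text
t: 7.58
ee_pos: [0.6154, -0.073, 0.2913]
ee_rot: [-89.9, -0.1, -70.1]
ft_force: [1.0, 0.0, 0.1]
gripper_width: 0.537
```

```bash
python3 - <<'E'
from fit import *
s=sense();print(s["t"],s["ee_pos"],s["ee_rot"],s["gripper_width"]*93)
q=[.6094,.0297,np.radians(109.9)];print(toM(q,s["ee_pos"]))
p=cam("wrist");save(p,"w2.png")
np.savez("w2.npz",z=p["z_map"],K=p["K"],R=camR(p),x=p["xyz"],img=p["img"])
p=cam("side");cv2.imwrite("pics/s2.png",cv2.resize(p["img"][120:270,220:420,::-1],None,fx=4,fy=4))
E
```

```text
7.575 [ 0.61539143 -0.07301886  0.29132714] [-8.98627692e+01 -6.97496759e-02 -7.01024281e+01] 49.94943125209154
[-98.62468858  29.32972993 291.32713722]
```

View pics/w2.png

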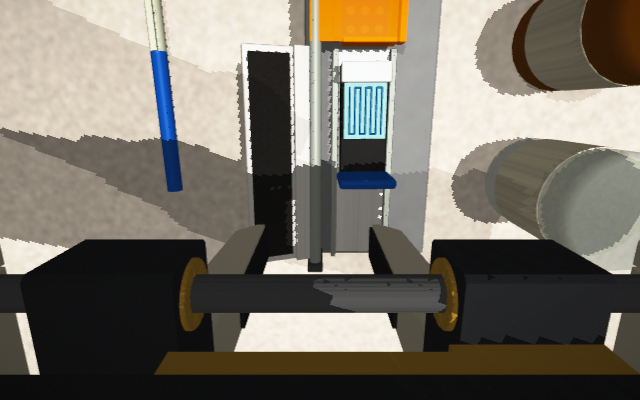

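View pics/s2.png

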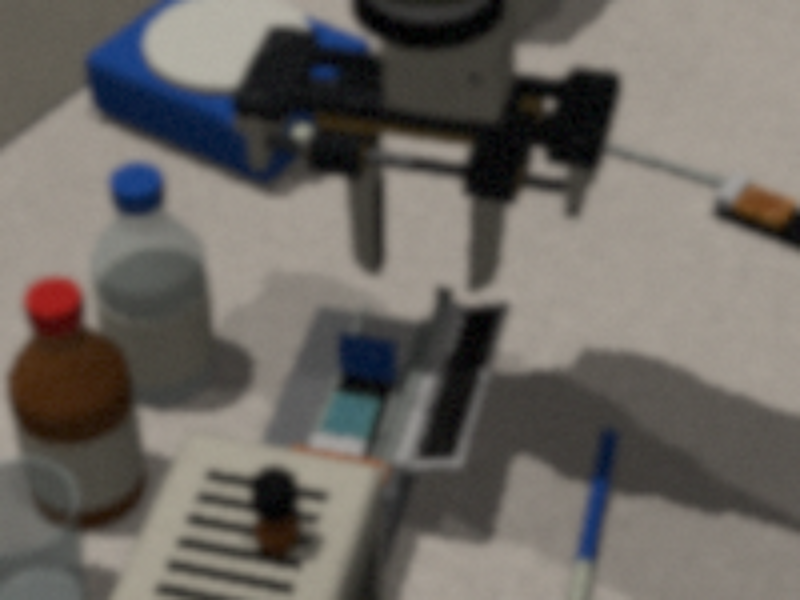

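Request:
arm_command(moves=[[0.05, 0, 0.025, 0, 0], [0.05, 0, 0.035, 0, 0], [0.05, 0, 0.042, 0, 0], [0.05, 0, 0.048, 0, 0], [0.05, 0, 0.053, 0, 0], [0.05, 0, 0.057, 0, 0], [0.05, 0, 0.059, 0, 0], [0.05, 0, 0.059, 0, 0], [0.05, 0, 0.059, 0, 0]])

```text
t: 8.8
ee_pos: [0.616, -0.0721, 0.2315]
ee_rot: [-89.8, -0.0, -70.0]
ft_force: [2.0, 2.2, 6.8]
gripper_width: 0.538
```

```bash
cat > chk.py <<'E'
import sys
from fit import *
s=sense();print(s["t"],s["ee_pos"],s["ee_rot"],s["gripper_width"]*93,s["ft_force"].round(2))
q=[.6094,.0297,np.radians(109.9)];print(toM(q,s["ee_pos"]))
p=cam("wrist");save(p,sys.argv[1]+"w.png")
# cover height
z=p["z_map"];K=p["K"];u,v=np.meshgrid(np.arange(640),np.arange(400))
P=np.stack([(u-K[0,2])/K[0,0]*z,(v-K[1,2])/K[1,1]*z,z],-1)@camR(p).T+p["xyz"]
X,Y,Z=toM(q,[P[...,0],P[...,1],P[...,2]])
r,g,b=[p["img"][...,i].astype(int) for i in range(3)]
m=(r>120)&(b<70)&(g<150)&(X>-10)&(X<60)&(Y>-40)&(Y<45)&(Z>35)
if m.any():
    print("orange",m.sum(),"x",np.percentile(X[m],[1,99]).round(1),"y",np.percentile(Y[m],[1,99]).round(1),"z",np.percentile(Z[m],[1,50,99]).round(1))
    y,zz=Y[m],Z[m]; c=np.polyfit(y,zz,1); print("cover slope rad",-np.arctan(c[0]))
m=(b>r+40)&(b>g+20)&(X>-100)&(X<10)&(abs(Y)<25)&(Z>40)&(Z<75)
if m.any(): print("plate",m.sum(),"x",np.percentile(X[m],[1,50,99]).round(1),"y",np.percentile(Y[m],[1,99]).round(1),"z",np.percentile(Z[m],[1,50,99]).round(1))
p=cam("side");cv2.imwrite("pics/"+sys.argv[1]+"s.png",cv2.resize(p["img"][120:270,220:420,::-1],None,fx=4,fy=4))
E
python3 chk.py d
```

```text
8.8 [ 0.61595977 -0.07207359  0.23153685] [-8.98026555e+01 -4.78100776e-02 -7.00376157e+01] 50.0088286597448 [1.95 2.22 6.76]
[-97.92931211  28.4735779  231.53685145]
orange 999 x [0.8 6.3] y [-13.8  34.8] z [56.6 69.  81.1]
cover slope rad 0.47014229930305257
plate 3237 x [-81.2 -76.  -23. ] y [-15.6  16.6] z [41.4 52.6 69. ]
```

View pics/dw.png

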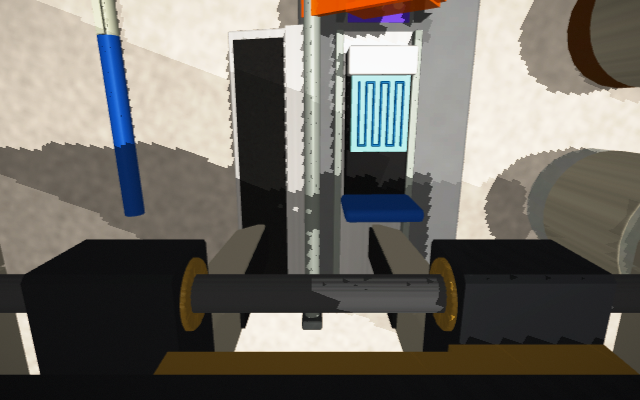

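View pics/ds.png

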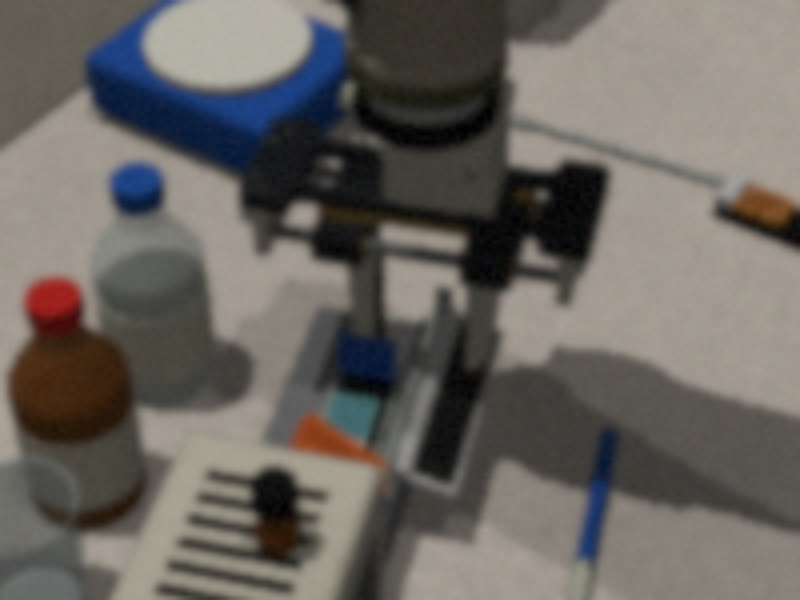

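Request:
arm_command(moves=[[0.05, 0, 0.002, 0, 0], [0.05, 0, 0.004, 0, 0], [0.05, 0, 0.005, 0, 0], [0.05, 0, 0.005, 0, 0], [0.05, 0, 0.005, 0, 0]])

```text
t: 9.52
ee_pos: [0.6159, -0.0723, 0.2266]
ee_rot: [-89.8, -0.1, -70.0]
ft_force: [1.9, 0.9, 7.0]
gripper_width: 0.54
```

```bash
python3 chk.py e
```

```text
9.525 [ 0.61591121 -0.07225607  0.22663659] [-8.98085807e+01 -6.15331945e-02 -7.00426854e+01] 50.25241850890481 [1.9  0.93 7.02]
[-98.08436208  28.58134733 226.63658595]
orange 412 x [0.8 5.7] y [-0.5 35.2] z [55.1 66.3 75.3]
cover slope rad 0.4828587493303967
plate 3435 x [-81.1 -76.  -23.1] y [-15.6  16.6] z [40.9 52.9 68.9]
```

View pics/es.png

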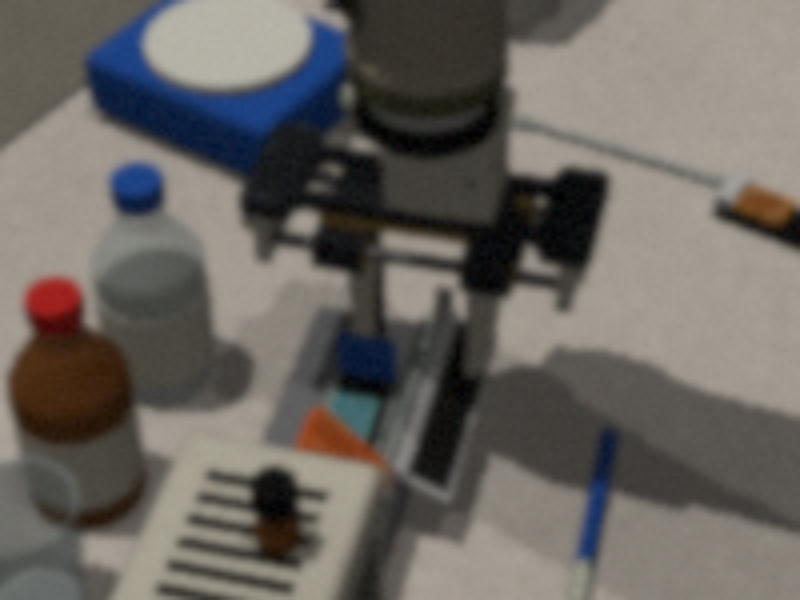

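```bash
python3 - <<'E'
from fit import *
q=[.6094,.0297,np.radians(109.9)]
p=cam("side")
def rot(pt,th):
    y,z=pt[1]-31,pt[2]-56; c,s=np.cos(th),np.sin(th)
    return (pt[0],31+y*c+z*s,56-y*s+z*c)
for th in np.arange(.3,.86,.1):
    print(round(th,2),[ (proj(p,toW(q,rot(k,th))[0])).round(1) for k in [(0,-20,59),(-2,71,67),(0,34,59)]], np.round(rot((0,-20,59),th),1))
print(proj(p,toW(q,(54,46,122))[0]),proj(p,toW(q,(54,-56,122))[0]))
E
python3 - <<'E'
import cv2
i=cv2.imread("pics/es.png");cv2.imwrite("pics/esc.png",cv2.resize(i[380:520,260:500],None,fx=3,fy=3))
E
```

```text
0.3 [array([294.2, 225.9]), array([335.3, 238.7]), array([317.8, 235.2])] [  0.  -16.8  73.9]
0.4 [array([295. , 224.5]), array([335.1, 240. ]), array([317.9, 235.4])] [  0.  -14.8  78.6]
0.5 [array([296. , 223.3]), array([334.7, 241.2]), array([318. , 235.5])] [  0.  -12.3  83.1]
0.6 [array([297.3, 222.1]), array([334.2, 242.3]), array([318. , 235.6])] [ 0.  -9.4 87.3]
0.7 [array([298.7, 221.1]), array([333.4, 243.4]), array([318. , 235.8])] [ 0.  -6.1 91.1]
0.8 [array([300.4, 220.3]), array([332.5, 244.4]), array([318. , 235.9])] [ 0.  -2.4 94.7]
[316.24473981 234.24060489] [266.32867877 225.13940544]
```

View pics/esc.png

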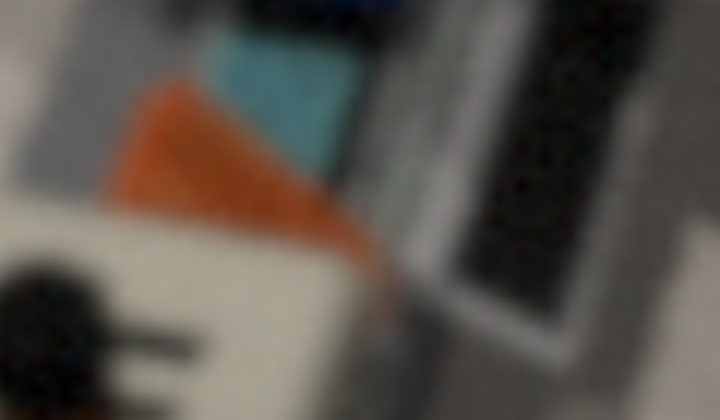

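View pics/ew.png

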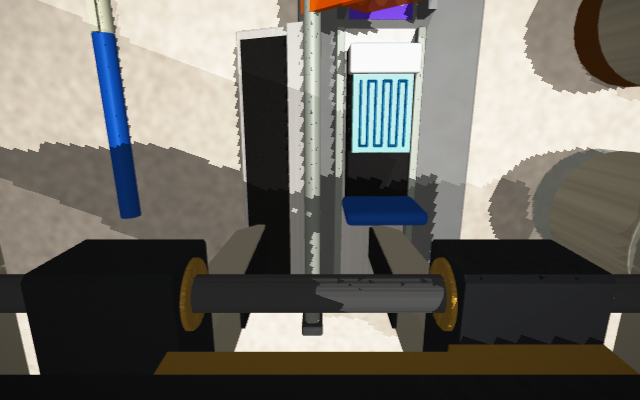

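```bash
cat > ang.py <<'E'
from fit import *
def bar(p,q=(.6094,.0297,np.radians(109.9))):
    z=p["z_map"];K=p["K"];u,v=np.meshgrid(np.arange(640),np.arange(400))
    P=np.stack([(u-K[0,2])/K[0,0]*z,(v-K[1,2])/K[1,1]*z,z],-1)@camR(p).T+p["xyz"]
    X,Y,Z=toM(q,[P[...,0],P[...,1],P[...,2]])
    im=p["img"].astype(int).sum(-1)
    m=(im<120)&(v<220)&(X>-85)&(X<-5)&(Y>38)&(Y<75)&(Z>25)&(Z<75)
    c=np.polyfit(Y[m],Z[m],1);c=np.polyfit(Y[m],Z[m],1,w=(abs(Z[m]-np.polyval(c,Y[m]))<2)+1e-6)
    print("bar",m.sum(),"theta",np.radians(20)-np.arctan(c[0]),"z at y54",np.polyval(c,54))
    m=(v<238)&(X>-120)&(X<0)&(abs(Y)<14)&(Z>63)&(Z<73)
    if m.any(): print("plate top x",np.percentile(X[m],[2,98]).round(1),"y",Y[m].mean().round(1),m.sum())
    s=sense();print(s["t"].round(2) if hasattr(s["t"],"round") else s["t"],toM(q,s["ee_pos"]).round(1),s["ft_force"].round(2),s["gripper_width"]*93)
if __name__=="__main__":
    import sys
    p=cam("wrist");bar(p)
    if len(sys.argv)>1: save(p,sys.argv[1])
E
python3 ang.py
```

```text
bar 7547 theta 0.8062573690492758 z at y54 40.89491169451834
plate top x [-81.2 -75.7] y -0.1 1047
9.725 [-98.1  28.6 226.6] [1.35 0.95 7.77] 49.91219758629992
```

Request:
arm_command(moves=[[0.05, -0.003, -0.002, 0, 0], [0.05, -0.006, -0.002, 0, 0], [0.05, -0.009, -0.002, 0, 0], [0.05, -0.012, -0.002, 0, 0], [0.05, -0.015, -0.002, 0, 0], [0.05, -0.018, -0.002, 0, 0], [0.05, -0.021, -0.002, 0, 0], [0.05, -0.024, -0.002, 0, 0], [0.05, -0.024, -0.002, 0, 0]])

```text
t: 10.85
ee_pos: [0.6067, -0.0506, 0.2279]
ee_rot: [-90.0, -0.1, -70.1]
ft_force: [0.3, -5.8, 5.7]
gripper_width: 0.539
```

```bash
python3 ang.py f.png
```

```text
bar 5497 theta 0.7373838841172919 z at y54 42.90970822553292
plate top x [-63.8 -60.5] y -0.0 714
10.9 [-74.6  29.8 228. ] [ 0.28 -5.31  4.85] 49.922824702140915
```

View pics/f.png

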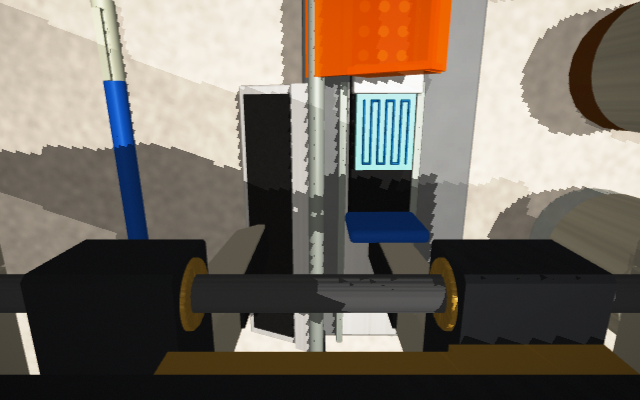

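Request:
arm_command(moves=[[0.05, -0.003, 0, 0, 0], [0.05, -0.006, 0, 0, 0], [0.05, -0.009, 0, 0, 0], [0.05, -0.012, 0, 0, 0], [0.05, -0.015, 0, 0, 0], [0.05, -0.018, 0, 0, 0], [0.05, -0.021, 0, 0, 0], [0.05, -0.024, 0, 0, 0], [0.05, -0.027, 0, 0, 0], [0.05, -0.03, 0, 0, 0], [0.05, -0.033, 0, 0, 0], [0.05, -0.036, 0, 0, 0]])

```text
t: 12.4
ee_pos: [0.5945, -0.0171, 0.2279]
ee_rot: [-90.0, -0.1, -70.1]
ft_force: [1.7, -6.8, 6.2]
gripper_width: 0.538
```

```bash
python3 ang.py g.png
```

```text
bar 2028 theta 0.7336934586281669 z at y54 42.90920697016237
plate top x [-28.3 -24.9] y 0.0 705
12.45 [-38.5  29.9 227.9] [ 0.23 -6.9   6.26] 49.83265895322475
```

View pics/g.png

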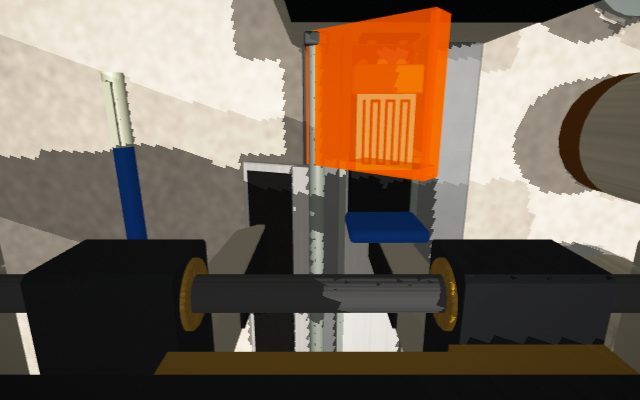

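Request:
arm_command(moves=[[0.05, -0.0015, 0, 0, 0], [0.05, -0.003, 0, 0, 0], [0.05, -0.0045, 0, 0, 0], [0.05, -0.006, 0, 0, 0], [0.05, -0.007, 0, 0, 0], [0.05, -0.008, 0, 0, 0], [0.05, -0.008, 0, 0, 0]])

```text
t: 13.32
ee_pos: [0.5918, -0.0095, 0.2279]
ee_rot: [-90.0, -0.1, -70.1]
ft_force: [1.0, -5.7, 5.7]
gripper_width: 0.537
```

```bash
python3 ang.py h.png
```

```text
bar 1308 theta 0.7376955747008112 z at y54 42.90260392127693
plate top x [-20.  -16.7] y -0.1 713
13.375 [-30.8  29.9 227.9] [-0.15 -5.41  6.15] 49.92163831155213
```

Request:
arm_command(moves=[[0.05, -0.0005, 0, 0, 0], [0.05, -0.001, 0, 0, 0], [0.05, -0.0015, 0, 0, 0], [0.05, -0.002, 0, 0, 0], [0.05, -0.002, 0, 0, 0]])

```text
t: 14.0
ee_pos: [0.5911, -0.0077, 0.2279]
ee_rot: [-90.0, -0.1, -70.1]
ft_force: [0.9, -6.0, 5.8]
gripper_width: 0.538
```

```bash
python3 ang.py i.png
```

```text
bar 1147 theta 0.73831555755775 z at y54 42.92733292556326
plate top x [-18.3 -14.9] y -0.1 708
14.05 [-28.9  29.9 227.9] [ 0.87 -6.61  5.68] 49.98562313766301
```

Request:
arm_command(moves=[[0.05, -0.0005, 0, 0, 0], [0.05, -0.001, 0, 0, 0], [0.05, -0.0015, 0, 0, 0], [0.05, -0.0015, 0, 0, 0]])

```text
t: 14.55
ee_pos: [0.5909, -0.0071, 0.2279]
ee_rot: [-90.0, -0.1, -70.2]
ft_force: [2.1, -10.1, 6.1]
gripper_width: 0.535
```

```bash
python3 ang.py j.png
```

```text
bar 1095 theta 0.7380982687562552 z at y54 42.91385919913432
plate top x [-17.8 -14.5] y 0.0 702
14.6 [-28.3  30.  227.9] [ 0.41 -8.83  5.65] 50.293545274459994
```

Request:
arm_command(moves=[[0.05, -0.0005, 0, 0, 0], [0.05, -0.001, 0, 0, 0], [0.05, -0.002, 0, 0, 0], [0.05, -0.002, 0, 0, 0]])

```text
t: 15.1
ee_pos: [0.5905, -0.0068, 0.2281]
ee_rot: [-89.9, -0.2, -70.3]
ft_force: [3.3, -14.9, 5.5]
gripper_width: 0.538
```

```bash
python3 ang.py k.png
```

```text
bar 1086 theta 0.7282414494330411 z at y54 43.09520220531168
plate top x [-17.6 -14.4] y -0.1 699
15.15 [-27.9  30.1 228.1] [  4.63 -14.24   6.13] 49.767512920647796
```

View pics/k.png

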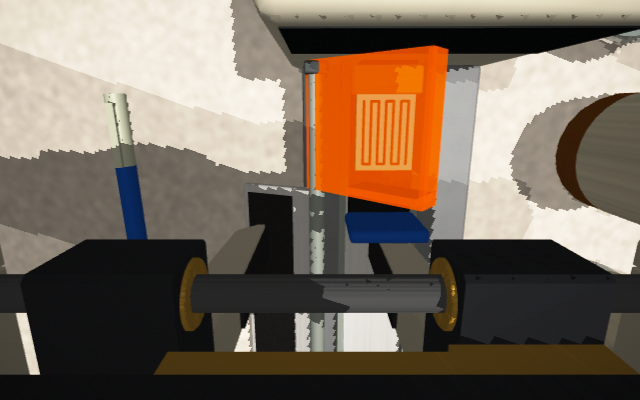

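Request:
arm_command(moves=[[0.05, 0.002, 0, 0, 0], [0.05, 0.005, 0, 0, 0], [0.05, 0.008, 0, 0, 0], [0.05, 0.012, 0, 0, 0], [0.05, 0.012, 0, 0, 0]])

```text
t: 15.78
ee_pos: [0.5935, -0.0146, 0.2275]
ee_rot: [-90.1, 0.0, -70.1]
ft_force: [-3.4, 2.0, 4.0]
gripper_width: 0.539
```

```bash
python3 ang.py l.png
```

```text
bar 1761 theta 0.7441455965774794 z at y54 42.68148302599427
plate top x [-20.3 -14.7] y 0.0 1057
15.825 [-36.3  30.  227.5] [-4.25  2.06  3.71] 49.99903970250974
```

View pics/l.png

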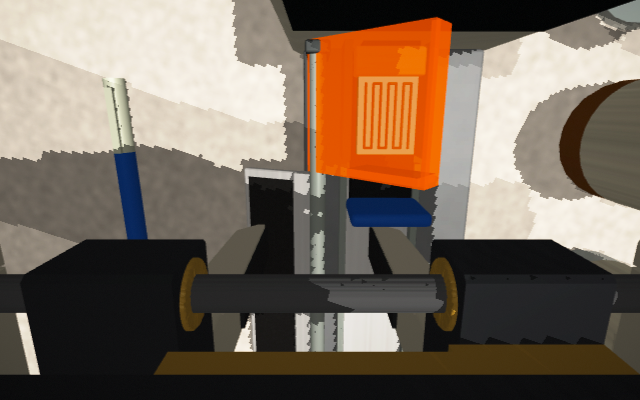

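Request:
arm_command(moves=[[0.05, 0, -0.003, 0, 0], [0.05, 0, -0.006, 0, 0], [0.05, 0, -0.009, 0, 0], [0.05, 0, -0.013, 0, 0], [0.05, 0, -0.018, 0, 0], [0.05, 0, -0.024, 0, 0], [0.05, 0, -0.032, 0, 0], [0.05, 0, -0.045, 0, 0], [0.05, 0.01, -0.065, 0, 0], [0.05, 0.02, -0.09, 0, 0], [0.05, 0.03, -0.11, 0, 0], [0.05, 0.03, -0.11, 0, 0]])

```text
t: 17.32
ee_pos: [0.6045, -0.0436, 0.3396]
ee_rot: [-89.8, -0.1, -70.1]
ft_force: [-0.3, 0.8, 0.5]
gripper_width: 0.539
```

```bash
python3 ang.py m.png; python3 - <<'E'
from fit import *
q=(.6094,.0297,np.radians(109.9))
p=cam("wrist")
z=p["z_map"];K=p["K"];u,v=np.meshgrid(np.arange(640),np.arange(400))
P=np.stack([(u-K[0,2])/K[0,0]*z,(v-K[1,2])/K[1,1]*z,z],-1)@camR(p).T+p["xyz"]
X,Y,Z=toM(q,[P[...,0],P[...,1],P[...,2]])
r,g,b=[p["img"][...,i].astype(int) for i in range(3)]
m=(r>120)&(b<70)&(g<150)&(X>5)&(X<50)&(Y>-18)&(Y<25)&(Z>35)
c=np.polyfit(Y[m],Z[m],1);print("cover angle",-np.arctan(c[0]),"z",np.median(Z[m]))
p=cam("side");cv2.imwrite("pics/ms.png",cv2.resize(p["img"][120:270,220:420,::-1],None,fx=4,fy=4))
E
```

```text
bar 3274 theta -0.0004638027820999535 z at y54 60.74525848559335
plate top x [-20.8 -15.2] y -0.0 356
17.375 [-66.5  29.8 338.4] [0.1  0.03 0.35] 49.824139680718275
cover angle -0.001971113968333216 z 59.06978279071315
```

View pics/m.png

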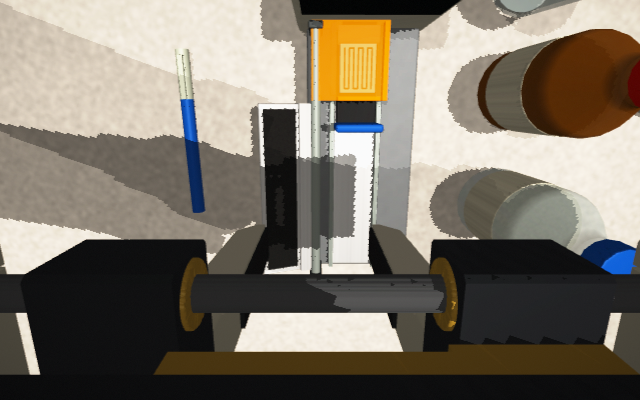

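View pics/ms.png

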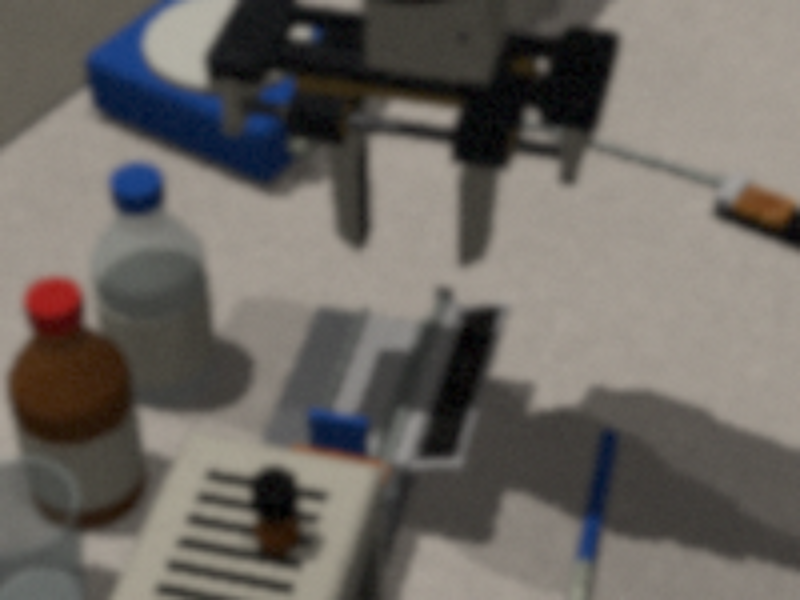

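```bash
python3 -c "
from plant import *
print(hand_in())"
```

```text
the job is handed in; nothing more can be done
None
```

The chip carrier is loaded and home in the bay, the guard is shut behind it, and I handed the job in at about 17.4 s of the 48 s allowed. `hand_in()` gives no verdict, so the result below rests on my own last checks.

**What I did:** One fingertip held the press bar down, with the guard at about 0.73–0.81 rad. The other pushed the carrier by its blue end plate, slowing near the end until it stopped against the rubber. There the push force rose from about 6 N to 15 N and the plate no longer moved. I then backed the fingers off with the guard still held open, and raised them so it could spring shut.

**Last checks:**
- **Guard:** shut, measured at about 0.00 rad on both the bar and the cover (cover top at z 59 mm).
- **Carrier:** the plate's rear face measured at about module x −20.8 mm, where home is −22 mm. My module frame looked about 1 mm off along x, because the press bar measured 1 mm further in than its listed position. Corrected for that, the carrier is within about 0.5 mm of home, and either way inside the 2.5 mm limit.
- **Rest of the bench:** the bottles, beaker, vial and pen looked unmoved in the last pictures; I judged this by eye only.

**Disagreement:** My first estimate of the guard angle, from the orange pixels in the wrist picture, read too low (0.47–0.48 rad) because it mostly saw the lip. I used the bar's slope from the depth picture instead. At the lower setting it gave 0.81 rad, which matched the fingertip height and roughly matched the side camera.

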